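Third hand at the assembly jig: hold a divider against the sprung back board

ROBOT

A 6-joint arm with a two-finger parallel gripper is mounted at the origin on the work surface. World frame = base frame: x ahead of the robot, y to its left, z up, the work surface at z = 0. Lengths are in m, angles in rad, forces in N, time in s.
With the tool pointing down it reaches from about 0.3 to 0.825 m from the base axis. Payload 5.4 kg.
Tool frame: the origin (TCP) lies between the finger pads, 19 mm behind the fingertips; this is the grasp point; z points along the fingers, y is the line along which they close (so a half turn about z gives the same grasp; the last joint's range is limited). The gripper opens to 92 mm and grips with 3 to 60 N. Pads are 20 mm wide; open, the fingers measure 128 mm over their backs; the gripper's body (75 mm by 189 mm) begins 69 mm behind the grasp point.
Start: joints at [-1.417, 0.158, 1.597, -0, 1.386, -0.21], TCP at [0.205, -0.537, 0.233] pointing down, gripper open.
Joint ranges: [-2.91, 2.91], [-0.94, 2.29], [0.18, 2.7], [-1.29, 4.43], [0.17, 2.64], [-3, 3]. Speed limits (rad/s): [2.57, 2.57, 3.14, 3.14, 3.14, 3.14].

INTERFACE

Orientations are given as a rotation vector (axis times angle).
In Python, from bench import readout, snapshot, camera_params, order gives the robot as it stands.
- The arm moves only by the tool step_arm, never from a script. Its argument "plan" is a list of rows, each a list of 7 numbers: the closure, from -1 (fully open) to 1 (shut), then the shift along the world's x, y, z in m, then the turn, a rotation vector about the world's x, y, z in degrees. A call has 1 to 10 rows; each row shifts and turns the commanded pose from where the row before left it; what a row does not reach is not made up. A row lasts 1/10 s, in which the tool goes at most 50 mm and 8.59 degrees, less where a joint would pass 70% of its speed; a pose out of reach is approached as far as the arm can. A call with a gripper value outside its range is refused whole. The fingers move at their own pace and stop on an object; "force" is the grip in N (left out, the last holds). Time passes only in rows, so rows that do not move let the fingers close. It gives the time, the measured TCP pose, the force, the opening and the grip force at its end, in the units of the state.
- readout.get_state(): the state, without advancing time (a new reading comes with each control period).
- snapshot(name): name is "scene" or "top" or "wrist"; returns the picture (480x640x3 uint8, blue, green, red); there is no depth.
- camera_params(name): a dict with "fx", "fy", "cx", "cy" (pixels), "position" and "orientation" of the camera in the world. Camera axes: x right, y up, looking along -z (the intrinsics and any distortion apply to the point x, -y, -z); pixel columns grow to the right and rows downward; lengths in m; the calibration is good to about 2 mm. A picture is of the moment at which its call begins: read the wrist's pose just before it. camera_params takes no time and is no camera call; for the wrist camera it gives the pose at the moment of the call.
- order.hand_in(): hands the job in; it is judged then, once.
The state is a dict: "clock": time; "q": joint angles; "qd": joint speeds; "tau": joint torques, N m; "position": TCP position; "eef_rot": TCP orientation; "contact_force": force on the tool from outside, world axes, zero at the start; "moment": the same for the moment, N m; "gripper_width": opening from 0.0 (shut) to 1.0 (fully open); "grip_force": force on a finger pad.
Only numpy, scipy, OpenCV 4.12 (cv2) and the standard library are available. Lean on these libraries where they do the work, as an engineer would, in place of code of your own. Each camera call takes 0.05 s, during which the arm holds its last target. There are 200 camera calls.

TASK

Take the plywood divider with the sloping corner out of the parts rack, stand it on edge fully down in the groove of the assembly jig with its full-height end towards the sprung back board, then slide it against the board until the board is pushed in about half of its 12 mm spring travel (about 10 N), never as far as the end of the travel. Finish still holding the divider there and pressing steadily, upright and straight, so that a colleague can drive the screws through the board; do not let go. Leave the other two panels in the rack and everything else on the bench where it is.

Things in the scene. Friction and masses are not known exactly. Their poses are not given: they have to be found in the camera images.
- divider: Plywood divider 140 mm long (x), 12 thick (y), 110 high (z), about 0.12 kg; the only part with a sloping corner: 60 mm high at its front end (x = -70 mm), rising straight to 110 at x = -10 and 110 high from there to its back end (x = +70). Starts on edge, parallel to the rack's x, in any one of the rack's slots, full-height end away from the robot. Origin: centre of its underside, z up.
- divider_grip (a point): A good place for the TCP on the divider: 20 mm from its middle towards the full-height end, 88 mm above its underside (22 mm below its top edge), mid-thickness. Fingers close along the divider's y.
- divider_end (a point): On the divider's full-height end face (x = +70 mm), 40 mm above its underside.
- rack: Fixed dark wooden parts rack, 160 x 200 x 40 mm. Three slots 15 mm wide run right through along its x, centred at its y = -70, 0 and +70 mm, a panel in each; slot floors are 10 mm, wall tops 40 mm above the bench. Origin: centre of its underside.
- plain_panel: Spare plywood panel, plain rectangle 140 x 12 x 110 mm, no sloping corner, standing in another slot of the rack. Origin: centre of its underside. Leave alone.
- low_panel: Spare plywood panel, plain low rectangle 140 x 12 x 75 mm, standing in another slot. Origin: centre of its underside. Leave alone.
- jig: Fixed jig: grey base 12 mm thick, x -150 to +170 mm, y +-85; on it two pale rails (x -120 to +80) leave one groove along x, 15.6 mm wide, centred on y = 0; groove floor 12 mm, rail tops 40 mm above the bench, inner edges bevelled 6 mm wide over the top 12. The sprung back board stands across the groove's +x end, away from the robot. Origin: on the bench under the groove; x towards the board.
- board_face (a point): Centre of the back board's near face (towards the groove), 42 mm above the bench. With the springs relaxed it is at the jig's x = +85 mm. The board is 150 mm wide, 18 mm thick, its top 72 mm above the bench.
- back_board (a joint): How far the sprung back board has been pushed along the jig's +x, in m: 0 relaxed, 0.012 at the end of its travel. The springs push back with 4 N at 0, rising by 1 N per mm (10 N at 0.006).
- screwdriver: Screwdriver lying between rack and jig. Leave alone.
- glue: White bottle, 150 mm high, on the far side. Leave alone.
- tape_measure: Grey tape measure, 65 x 35 x 60 mm high, standing beyond the gap between rack and jig. Leave alone.
- hammer: Hammer lying to the right of the jig. Leave alone.
- try_square: Try square with wooden stock and steel blade, lying to the left of the rack. Leave alone.
- offcut: Pale wooden offcut, 70 x 45 x 30 mm, between rack and jig. Leave alone.
Not all that is in view belongs to the job. What is shaped like the divider but pink or red is not meant.

How it is judged:
On the way, in this order (a step that is already met when the one before it is completed fails the run):
1. the divider is lifted clear of the rack in the gripper (z of divider in the frame of rack above 0.045 m and contact force between the fingers and divider above 1 N), for 0.2 s.
2. it stands on edge, fully down in the jig's groove, full-height end towards the back board (z of divider in the frame of jig below 0.0155 m and y of divider in the frame of jig between -0.005 and 0.005 m and angle between divider's own z axis and vertical below 0.1 rad and angle between the x axis of divider and the x axis of jig, either way round below 0.08 rad and x of divider_end in the frame of jig between 0.02 and 0.105 m), for 0.1 s.
3. it pushes the back board in about half way, steadily (all of step 2 and value of joint back_board between 0.003 and 0.009 m and contact force between divider and back_board between 6 and 14 N and contact force between the fingers and divider above 2 N and contact force between each of the arm, the fingers and back_board below 0.5 N), for 0.5 s.
At the end, for the whole second after the job is handed in: The fingers hold the divider fully down in the groove (3.5 mm), centred (5 mm), upright (0.10 rad), straight (0.08 rad), full-height end to the board, at rest, pressing the board in 3 to 9 mm with 6 to 14 N; the gripper does not touch the board; nothing else moved 20 mm (all of step 3 and linear speed of divider below 0.01 m/s and distance of each of plain_panel, low_panel, screwdriver, glue, tape_measure, hammer, try_square, offcut from where it was at the start of the episode below 0.02 m); the arm keeps its last pose, push and grip.
It fails at once if the back board is driven to the end of its travel (value of joint back_board above 0.0112 m).
It fails at once if a spare panel or another thing on the bench is displaced by more than 25 mm (distance of any of plain_panel, low_panel, screwdriver, glue, tape_measure, hammer, try_square, offcut from where it was at the start of the episode above 0.025 m).
It also fails if it takes over 45 s, if anything falls off the work surface, if the arm or the gripper's body presses on something with over 40 N, if the wrist force passes 120 N, or if a joint passes its speed limit or range.

## Working session

There is one attempt and no reset: what is moved stays moved. The work goes in short steps, Python scripts to look and compute and a tool call to move; the robot and the scene stay as the last step left them, time stands still between calls to the robot, and variables do not carry over. Pictures are saved under pics/ and viewed, at most 10 in all, crops included, and the job is handed in when it is done.

Besides the shell and the picture viewer there is one more tool, called after "Call:" by a JSON object that holds its "name" and its "arguments", one argument or row to a line. step_arm: Moves the arm, as the interface text tells. Its arguments: {"type":"object","properties":{"plan":{"type":"array"},"force":{"type":"number"}},"required":["plan"]}

```bash
mkdir -p pics
python3 - <<'E'
from bench import readout, snapshot, camera_params
import cv2
print(readout.get_state())
for n in("scene","top"):
    cv2.imwrite(f"pics/{n}0.png",snapshot(n)); print(n,camera_params(n))
E
```

```text
{'clock': 0.0, 'q': array([-1.41712383e+00,  1.59027446e-01,  1.59819480e+00, -4.37010014e-05,
        1.38619070e+00, -2.10106907e-01]), 'qd': array([-0.00036897,  0.00065256,  0.00096168,  0.00210031, -0.00108588,
        0.00054794]), 'tau': array([ 2.89866293e-04, -3.85574663e+01, -3.22102904e+01,  7.01619848e-02,
        3.79950728e-02, -1.49925277e-04]), 'position': array([ 0.20446375, -0.53680126,  0.23234977]), 'eef_rot': array([-3.08797473e+00, -5.67960839e-01, -1.32224098e-05]), 'contact_force': array([-0.97992923,  0.23425383,  0.06873346]), 'moment': array([-0.06471445, -0.06783613,  0.03385896]), 'grip_force': 0.0, 'gripper_width': 0.9993092887923053}
scene {'fx': 489.2381082745933, 'fy': 489.2381082745933, 'cx': 319.2534608302987, 'cy': 236.42397371896936, 'position': array([ 1.05952353, -0.40881292,  1.05039632]), 'orientation': array([0.58369312, 0.29807834, 0.8724848 ])}
top {'fx': 478.94331240330746, 'fy': 478.94331240330746, 'cx': 316.3328850358614, 'cy': 238.71296948081942, 'position': array([0.23094314, 0.00717572, 1.50185581]), 'orientation': array([ 0.14832673, -0.16215001, -1.55006539])}
```

View pics/top0.png

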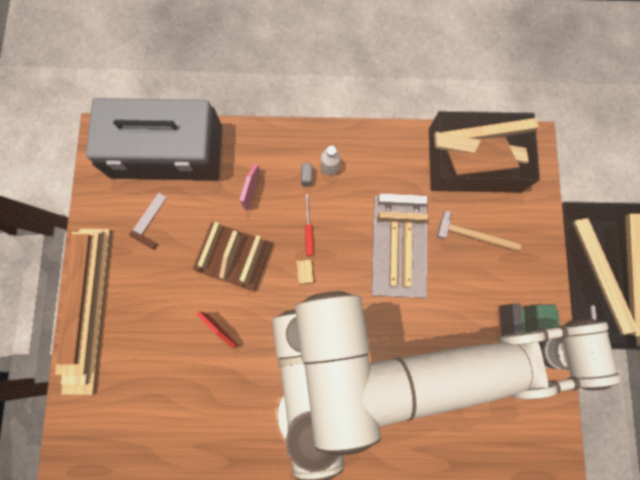

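View pics/scene0.png

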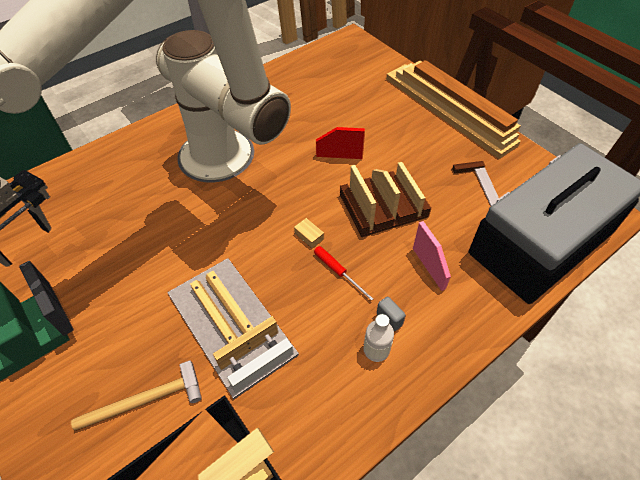

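The top view has the rack around (233,256) and the jig around (401,245). In the scene view, the middle panel at about (385,190) seems to have the slope. I'll enlarge both to check.

Run:
```python
import cv2,numpy as np
t=cv2.imread("pics/top0.png");s=cv2.imread("pics/scene0.png")
R=lambda im,x,y,w,h,k:cv2.resize(im[y:y+h,x:x+w],None,fx=k,fy=k,interpolation=cv2.INTER_CUBIC)
a=R(t,185,210,100,90,8/2*1);b=R(t,360,185,80,120,4)
cv2.imwrite("pics/c1.png",R(t,185,212,95,82,7))
cv2.imwrite("pics/c2.png",np.hstack([R(t,362,187,75,115,5),R(s,330,150,105,115,4)[:460].copy() if 0 else cv2.resize(s[150:265,330:435],(420,575))]))
```

```text
(no output)
```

View pics/c1.png

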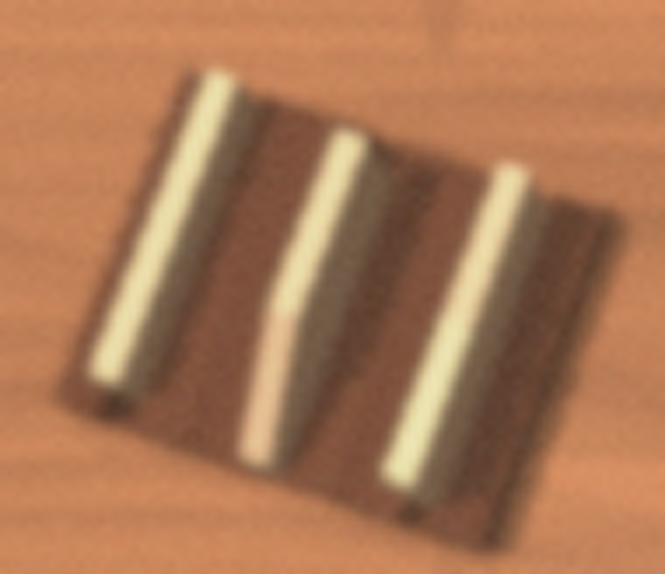

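View pics/c2.png

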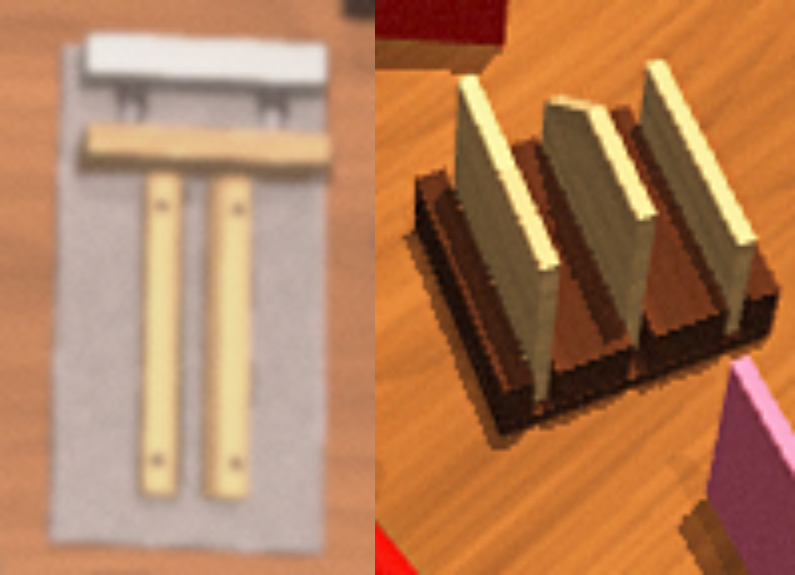

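The divider sits in the middle slot. In crop 1 its top far end is at (351,133), the break at (285,308) and the low end at (258,460). The jig base corners in crop 2 are near (50,543), (325,552), (65,42) and (328,37). Next I'll compute the poses.

```bash
cat > h.py <<'E'
import numpy as np
from bench import camera_params
from scipy.spatial.transform import Rotation as R
from scipy.optimize import least_squares
def ray(c,uv):
    d=np.array([(uv[0]-c['cx'])/c['fx'],-(uv[1]-c['cy'])/c['fy'],-1]); return R.from_rotvec(c['orientation']).apply(d)
def onz(c,uv,z):
    d=ray(c,uv); return c['position']+d*(z-c['position'][2])/d[2]
def proj(c,p):
    q=R.from_rotvec(c['orientation']).inv().apply(np.asarray(p,float)-c['position'])
    return np.stack([c['cx']-c['fx']*q[...,0]/q[...,2], c['cy']+c['fy']*q[...,1]/q[...,2]],-1)
def local(pose,L):
    L=np.asarray(L,float);x,y,a=pose;c,s=np.cos(a),np.sin(a)
    return np.stack([x+c*L[:,0]-s*L[:,1],y+s*L[:,0]+c*L[:,1],L[:,2]],-1)
def fit(obs,g):  # obs: list of (cam, local pts, pixels)
    f=lambda p:np.concatenate([(proj(c,local(p,L))-U).ravel() for c,L,U in obs])
    r=least_squares(f,g,loss='soft_l1'); return r.x,np.round(r.fun,1)
E
python3 - <<'E'
from h import *
t,s=camera_params("top"),camera_params("scene")
T1=lambda a:(np.array(a)+.5)/7-.5+[185,212]
T2=lambda a:(np.array(a)+.5)/5-.5+[362,187]
S=lambda a:np.array([[330+(u-374.5)/4-.5,150+(v+.5)/5-.5] for u,v in a])
p,r=fit([(t,[[.07,0,.12],[-.01,0,.12],[-.07,0,.07]],T1([(351,133),(285,308),(258,460)])),(s,[[.07,0,.12]],S([(647,217)]))],[.45,.2,-.3])
print("div",p,np.degrees(p[2]),r)
c=local(p,[[.02,0,.098]]);print("grip",c)
for n,a,b,z in(("left",(217,75),(108,382),.085),("right",(513,168),(400,488),.12)):
    A,B=onz(t,T1(a),z),onz(t,T1(b),z);print(n,A,B,np.linalg.norm(A-B))
p,r=fit([(t,[[-.15,.085,.012],[-.15,-.085,.012],[.17,.085,.012],[.17,-.085,.012]],T2([(50,543),(325,552),(65,42),(328,37)]))],[.45,-.2,0])
print("jig",p,np.degrees(p[2]),r)
for z,u in((.04,[(160,494),(227,497),(178,494),(206,496)]),(.072,[(85,155),(330,163)])):print([onz(t,T2(a),z) for a in u])
E
```

```text
div [ 0.46296153  0.25923873 -0.28689712] -16.43799437502285 [-0.5 -0.4 -0.1  0.2  0.   0.1 -0.4  0.5]
grip [[0.48214406 0.25357918 0.098     ]]
left [0.56131378 0.3028383  0.085     ] [0.42662282 0.34163413 0.085     ] 0.14016693987542878
right [0.51508803 0.16914545 0.12      ] [0.37962407 0.21054013 0.12      ] 0.14164746085368582
jig [ 0.5045403  -0.26910373 -0.03370586] -1.9312032728027562 [ 0.4 -1.1  0.1 -0.2 -0.2  0.  -0.3  3.6]
[array([ 0.38271968, -0.2420366 ,  0.04      ]), array([ 0.38150708, -0.28305655,  0.04      ]), array([ 0.38288733, -0.25306599,  0.04      ]), array([ 0.3819237 , -0.27019998,  0.04      ])]
[array([ 0.58744003, -0.19403932,  0.072     ]), array([ 0.58489204, -0.34498663,  0.072     ])]
```

Call:
{"name": "step_arm", "arguments": {
  "plan": [
    [0.13,0.031,0.033,0.012,0,0,-2.8],
    [0.13,0.031,0.033,0.012,0,0,-2.8],
    [0.13,0.031,0.033,0.012,0,0,-2.8],
    [0.13,0.031,0.033,0.012,0,0,-2.8],
    [0.13,0.031,0.033,0.012,0,0,-2.8],
    [0.13,0.031,0.033,0.012,0,0,-2.8],
    [0.13,0.031,0.033,0,0,0,-2.8],
    [0.13,0.031,0.033,0,0,0,-2.8],
    [0.13,0,0,0,0,0,0],
    [0.13,0,0,0,0,0,0]
  ]
}}

```text
clock: 1.1
position: [0.4527, -0.2727, 0.3048]
eef_rot: [-3.141, 0.039, 0.002]
contact_force: [0.7, 0.2, -0.6]
gripper_width: 0.435
grip_force: 0.0
```

Run:
```python
from bench import readout, snapshot, camera_params
import cv2
s=readout.get_state();print(s['clock'],s['position'],s['eef_rot'],s['gripper_width']);c=camera_params("wrist");print(c)
im=snapshot("wrist");cv2.imwrite("pics/w1.png",im)
import pickle;pickle.dump(c,open("w1.pkl","wb"))
```

```text
1.1 [ 0.4526548  -0.27274597  0.30477441] [-3.14110461e+00  3.86268455e-02  1.75693023e-03] 0.4348560361537113
{'fx': 363.325582489695, 'fy': 363.325582489695, 'cx': 317.4004497304754, 'cy': 241.28987670156405, 'position': array([ 0.52723503, -0.27529228,  0.45540681]), 'orientation': array([-0.20625161,  0.21187983, -1.58435672])}
```

View pics/w1.png

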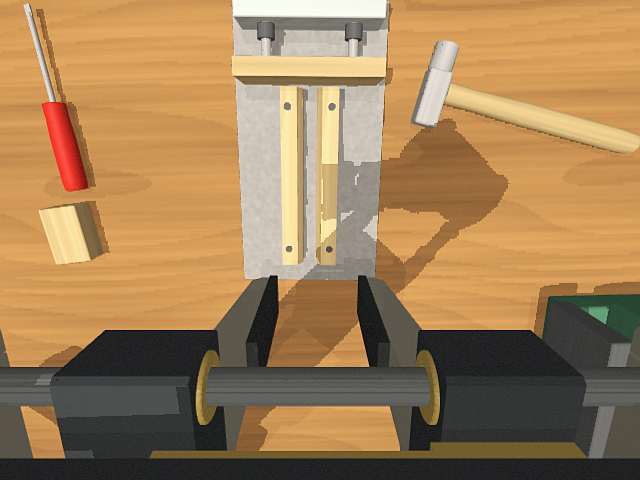

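The wrist image shows the jig clearly: base front corners near (243,277) and (375,280), rails at x 281-303 and 317-339, board near (233-386,57). I'll enlarge it for the fit.

Run:
```python
import cv2
im=cv2.imread("pics/w1.png")[45:290,225:395];cv2.imwrite("pics/w1c.png",cv2.resize(im[:,:],(680,588*1),interpolation=cv2.INTER_CUBIC))
```

```text
(no output)
```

View pics/w1c.png

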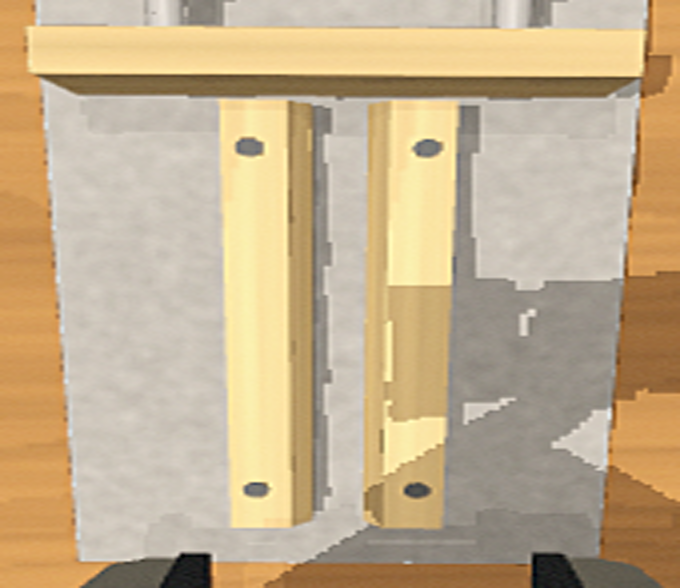

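Run:
```python
from h import *
import pickle
w=pickle.load(open("w1.pkl","rb"));t=camera_params("top")
W=lambda a:np.array([[225+(u+.5)/4-.5,45+(v+.5)/2.4-.5] for u,v in a])
T2=lambda a:(np.array(a)+.5)/5-.5+[362,187]
L=[[-.15,.085,.012],[-.15,-.085,.012],[.085,.075,.072],[.085,-.075,.072],[.08,.0138,.04],[.08,-.0138,.04],[-.12,.0138,.04],[-.12,-.0138,.04],[.08,.0078,.028],[.08,-.0078,.028]]
U=W([(79,560),(599,560),(37,75),(643,76),(288,101),(387,101),(296,527),(383,527),(313,102),(368,102)])
p,r=fit([(w,L,U)],[.5,-.27,-.03]);print("jig w",p,np.degrees(p[2]),r)
p,r=fit([(w,L,U),(t,[[-.15,.085,.012],[-.15,-.085,.012],[.17,.085,.012]],T2([(50,543),(325,552),(65,42)]))],[.5,-.27,-.03]);print("both",p,np.degrees(p[2]),r)
```

```text
jig w [ 0.50533304 -0.26559715 -0.03067351] -1.7574626368338473 [ 0.   1.   0.6  1.9 -2.3 -1.   0.4 -0.3 -0.2 -0.9  1.1 -0.7 -0.8  0.3
  0.3  0.4 -0.3  0.4  0.2  0.5]
both [ 0.50524737 -0.26571643 -0.03021038] -1.7309270989776075 [ 0.2  1.1  0.8  1.9 -2.2 -0.9  0.5 -0.2 -0.1 -0.8  1.1 -0.6 -0.7  0.3
  0.5  0.5 -0.3  0.5  0.3  0.6 -0.5 -1.2 -0.9 -0.5 -1.4 -0.1]
```

Call:
{"name": "step_arm", "arguments": {
  "plan": [
    [0.13,-0.004,0.048,0,0,0,-1.5],
    [0.13,-0.004,0.048,0,0,0,-1.5],
    [0.13,-0.004,0.048,0,0,0,-1.5],
    [0.13,-0.004,0.048,0,0,0,-1.5],
    [0.13,-0.004,0.048,0,0,0,-1.5],
    [0.13,-0.004,0.048,0,0,0,-1.5],
    [0.13,-0.004,0.048,0,0,0,-1.5],
    [0.13,-0.004,0.048,0,0,0,-1.5],
    [0.13,-0.004,0.048,0,0,0,-1.5],
    [0.13,-0.004,0.048,0,0,0,-1.5]
  ]
}}

```text
clock: 2.15
position: [0.4126, 0.2069, 0.3053]
eef_rot: [3.108, -0.458, 0.001]
contact_force: [1.1, -0.4, -0.3]
gripper_width: 0.435
grip_force: 0.0
```

Call:
{"name": "step_arm", "arguments": {
  "plan": [
    [0.13,0,0.048,0,0,0,0],
    [0.13,0,0,0,0,0,0],
    [0.13,0,0,0,0,0,0]
  ]
}}

```text
clock: 2.45
position: [0.4128, 0.2539, 0.3049]
eef_rot: [3.108, -0.452, -0.001]
contact_force: [-0.3, 0.3, 0.7]
gripper_width: 0.435
grip_force: 0.0
```

Run:
```python
from bench import readout, snapshot, camera_params
import cv2,pickle
s=readout.get_state();print(s['clock'],s['position'],s['eef_rot'],s['gripper_width']);c=camera_params("wrist")
from h import *
im=snapshot("wrist");cv2.imwrite("pics/w2.png",im)
pickle.dump(c,open("w2.pkl","wb"))
u=proj(c,local([.463,.2592,-.2869],[[.07,0,.12],[-.01,0,.12],[-.07,0,.07]]));print(u)
x,y=(u.mean(0)-[80,80]).astype(int);y=max(y,0);print(x,y)
cv2.imwrite("pics/w2c.png",cv2.resize(im[y:y+145,x:x+190],None,fx=4,fy=4,interpolation=cv2.INTER_CUBIC))
```

```text
2.45 [0.41282964 0.25389972 0.30489628] [ 3.10776530e+00 -4.51690634e-01 -7.91027395e-04] 0.43538159402288623
[[294.14992855  92.28191197]
 [295.70264468 185.67239327]
 [299.21461728 235.55638114]]
216 91
```

View pics/w2c.png

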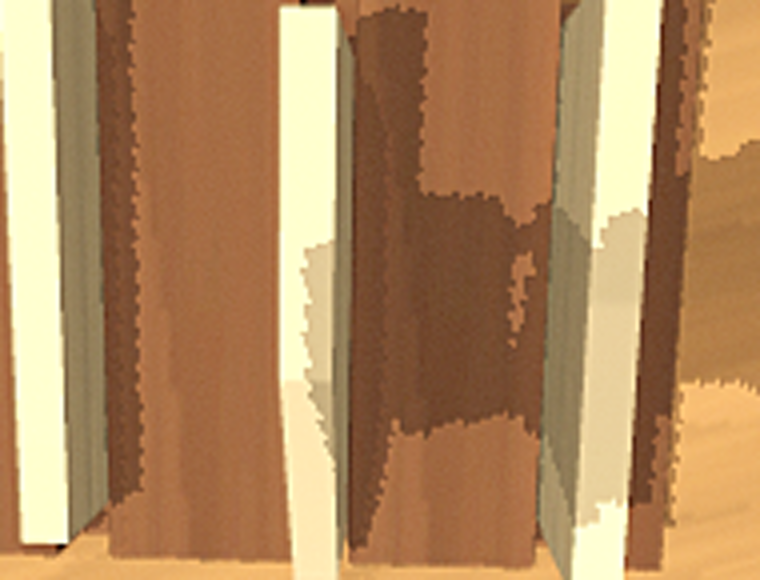

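Run:
```python
from h import *
import pickle
w=pickle.load(open("w2.pkl","rb"));t=camera_params("top")
W=lambda a:(np.array(a)+.5)/4-.5+[216,91]
L=[[.07,.006,.12],[.07,-.006,.12],[-.01,.006,.12],[-.01,-.006,.12],[-.07+.06*15/60*0,.006,.07]][:4]
U=W([(280,7),(336,7),(281,381),(337,381)])
p,r=fit([(w,L,U)],[.46,.26,-.29]);print(p,np.degrees(p[2]),r)
T1=lambda a:(np.array(a)+.5)/7-.5+[185,212]
p,r=fit([(w,L,U),(t,[[.07,0,.12],[-.01,0,.12],[-.07,0,.07]],T1([(351,133),(285,308),(258,460)]))],p);print(p,np.degrees(p[2]),r)
print(local(p,[[.02,0,.098]]))
a=readout=None
from bench import readout
s=readout.get_state();x=R.from_rotvec(s['eef_rot']).apply([1,0,0]);print(np.degrees(np.arctan2(x[1],x[0])))
```

```text
[ 0.46357431  0.26155569 -0.30251635] -17.3329100655666 [ 0.  -0.  -0.   0.2  0.5 -0.2 -0.4  0. ]
[ 0.46349382  0.26125868 -0.29864917] -17.11133691115053 [ 0.1 -0.  -0.   0.1  0.9 -0.2 -0.1 -0.  -0.9 -0.5 -0.8  0.  -0.9 -0.2]
[[0.48260851 0.25537409 0.098     ]]
-16.63950804719447
```

Call:
{"name": "step_arm", "arguments": {
  "plan": [
    [0.13,0.035,0.001,-0.02,0,0,-0.6],
    [0.13,0.035,0.001,-0.035,0,0,0],
    [0.13,0,0,-0.04,0,0,0],
    [0.13,0,0,-0.04,0,0,0],
    [0.13,0,0,-0.03,0,0,0],
    [0.13,0,0,-0.02,0,0,0],
    [0.13,0,0,-0.012,0,0,0],
    [0.13,0,0,-0.01,0,0,0],
    [0.13,0,0,0,0,0,0],
    [0.13,0,0,0,0,0,0]
  ],
  "force": 40
}}

```text
clock: 3.5
position: [0.4834, 0.2564, 0.0993]
eef_rot: [-3.106, 0.469, -0.002]
contact_force: [-0.5, 0.4, -0.5]
gripper_width: 0.438
grip_force: 0.0
```

Call:
{"name": "step_arm", "arguments": {
  "plan": [
    [1,0,0,0,0,0,0],
    [1,0,0,0,0,0,0],
    [1,0,0,0,0,0,0],
    [1,0,0,0,0,0,0],
    [1,0,0,0,0,0,0],
    [1,0,0,0,0,0,0]
  ],
  "force": 40
}}

```text
clock: 4.1
position: [0.4828, 0.2568, 0.0987]
eef_rot: [-3.106, 0.468, -0.001]
contact_force: [-0.5, -0.7, 2.3]
gripper_width: 0.133
grip_force: 40.0
```

Call:
{"name": "step_arm", "arguments": {
  "plan": [
    [1,0,0,0.008,0,0,0],
    [1,0,0,0.012,0,0,0],
    [1,0,0,0.015,0,0,0],
    [1,0,0,0.02,0,0,0],
    [1,0,0,0.025,0,0,0],
    [1,0,0,0.025,0,0,0],
    [1,0,0,0.025,0,0,0],
    [1,0,0,0.02,0,0,0],
    [1,0,0,0,0,0,0],
    [1,0,0,0,0,0,0]
  ]
}}

```text
clock: 5.1
position: [0.4826, 0.2565, 0.2487]
eef_rot: [-3.106, 0.468, -0.001]
contact_force: [-0.5, 0.5, -1.5]
gripper_width: 0.124
grip_force: 40.0
```

Run:
```python
from h import *
from bench import readout
s=readout.get_state();x=R.from_rotvec(s['eef_rot']).as_matrix();print(s['position'],np.degrees(np.arctan2(x[1,0],x[0,0])),x[:,2],s['grip_force'],s['gripper_width'],s['contact_force'])
# target TCP above groove: divider_end at jig x=.06 -> divider x=-.01 -> TCP x=+.01
print(local([.5053,-.2657,-.0303],[[.01,0,0],[0.005,0,0]]))
```

```text
[0.48260032 0.25654751 0.24871003] -17.153453905515594 [ 8.42065643e-04  3.08542927e-06 -9.99999645e-01] 39.98257040977478 0.12425120127935042 [-0.48509399  0.51374564 -1.46755183]
[[ 0.51529541 -0.26600295  0.        ]
 [ 0.5102977  -0.26585148  0.        ]]
```

Call:
{"name": "step_arm", "arguments": {
  "plan": [
    [1,0.003,-0.0475,0,0,0,1.4],
    [1,0.003,-0.0475,0,0,0,1.4],
    [1,0.003,-0.0475,0,0,0,1.4],
    [1,0.003,-0.0475,0,0,0,1.4],
    [1,0.003,-0.0475,0,0,0,1.4],
    [1,0.003,-0.0475,0,0,0,1.4],
    [1,0.003,-0.0475,0,0,0,1.4],
    [1,0.003,-0.0475,0,0,0,1.4],
    [1,0.003,-0.0475,0,0,0,1.4],
    [1,0.003,-0.0475,0,0,0,1.4]
  ]
}}

```text
clock: 6.1
position: [0.5115, -0.2198, 0.2465]
eef_rot: [-3.139, 0.085, 0.004]
contact_force: [0.7, 0.7, -1.8]
gripper_width: 0.128
grip_force: 40.0
```

Call:
{"name": "step_arm", "arguments": {
  "plan": [
    [1,0.005,-0.0475,0,0,0,1.4],
    [1,0,0,-0.02,0,0,0],
    [1,0,0,-0.02,0,0,0],
    [1,0,0,-0.02,0,0,0],
    [1,0,0,-0.02,0,0,0],
    [1,0,0,0,0,0,0],
    [1,0,0,0,0,0,0]
  ]
}}

```text
clock: 6.8
position: [0.5169, -0.2653, 0.1674]
eef_rot: [-3.14, 0.048, 0.003]
contact_force: [0.0, -0.2, -1.3]
gripper_width: 0.13
grip_force: 40.0
```

Run:
```python
from h import *
from bench import readout,snapshot
import cv2
s=readout.get_state();x=R.from_rotvec(s['eef_rot']).as_matrix();print(s['position'],np.degrees(np.arctan2(x[1,0],x[0,0])),s['grip_force'],s['contact_force'])
c=camera_params("wrist");a=snapshot("wrist");b=snapshot("scene")
jl=np.array([[i,0,.04] for i in(-.12,.08)])
print(proj(c,local([.5053,-.2657,-.0303],jl)), proj(c,local([.498,-.266,-.0303],[[.07,0,s['position'][2]+.022],[.07,0,s['position'][2]-.088]])))
cv2.imwrite("pics/w3.png",np.hstack([cv2.resize(a[0:360,200:440],(400,600)),cv2.resize(b[240:405,160:270+40],(400,440)) if 0 else cv2.resize(b[210:400,170:297],(400,600))]))
```

```text
[ 0.51691928 -0.26533134  0.16735248] -1.7521379008075655 39.98251140117645 [ 0.01666622 -0.21729714 -1.31394166]
[[317.60308902 383.17917506]
 [317.74786073 150.995964  ]] [[318.83226491 210.51525022]
 [318.48267346 179.80202412]]
```

View pics/w3.png

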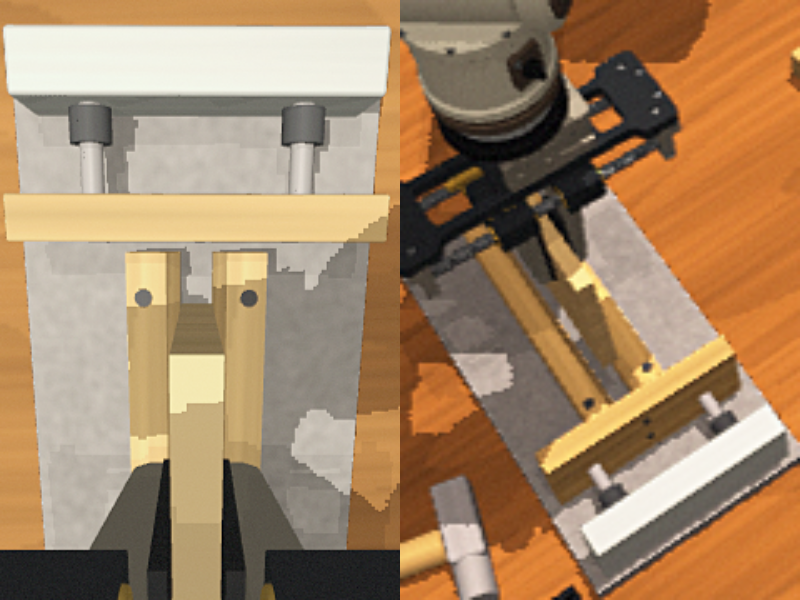

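The wrist view shows the divider's end centred at about (196,303), over the groove centre at about (196,255), upright and straight, with the full-height end towards the board. Lowering it now.

Call:
{"name": "step_arm", "arguments": {
  "plan": [
    [1,0,-0.0007,-0.015,0,0,0],
    [1,0,0,-0.015,0,0,0],
    [1,0,0,-0.008,0,0,0],
    [1,0,0,-0.005,0,0,0],
    [1,0,0,-0.005,0,0,0],
    [1,0,0,-0.004,0,0,0],
    [1,0,0,-0.004,0,0,0],
    [1,0,0,0,0,0,0]
  ]
}}

```text
clock: 7.7
position: [0.5174, -0.2664, 0.1118]
eef_rot: [-3.141, 0.048, 0.001]
contact_force: [-0.2, -0.2, -1.3]
gripper_width: 0.13
grip_force: 40.0
```

Call:
{"name": "step_arm", "arguments": {
  "plan": [
    [1,0,0,-0.003,0,0,0],
    [1,0,0,-0.003,0,0,0],
    [1,0,0,-0.002,0,0,0],
    [1,0,0,-0.0015,0,0,0],
    [1,0,0,-0.001,0,0,0],
    [1,0,0,0,0,0,0],
    [1,0,0,0,0,0,0]
  ]
}}

```text
clock: 8.4
position: [0.5176, -0.2666, 0.1018]
eef_rot: [3.141, -0.048, 0.0]
contact_force: [-0.6, 0.1, -2.0]
gripper_width: 0.131
grip_force: 40.0
```

Call:
{"name": "step_arm", "arguments": {
  "plan": [
    [1,0,0,-0.001,0,0,0],
    [1,0,0,0,0,0,0],
    [1,0,0,-0.0007,0,0,0],
    [1,0,0,0,0,0,0],
    [1,0,0,0,0,0,0]
  ]
}}

```text
clock: 8.9
position: [0.5176, -0.2666, 0.1007]
eef_rot: [3.141, -0.048, -0.0]
contact_force: [-3.0, 1.9, 5.4]
gripper_width: 0.13
grip_force: 40.0
```

Call:
{"name": "step_arm", "arguments": {
  "plan": [
    [1,0.003,-0.0001,0.0003,0,0,0],
    [1,0.003,-0.0001,0,0,0,0],
    [1,0.003,-0.0001,0,0,0,0],
    [1,0.003,-0.0001,0,0,0,0],
    [1,0.003,-0.0001,0,0,0,0],
    [1,0.002,0,0,0,0,0],
    [1,0,0,0,0,0,0],
    [1,0,0,0,0,0,0]
  ]
}}

```text
clock: 9.7
position: [0.5344, -0.2673, 0.1008]
eef_rot: [3.141, -0.048, -0.001]
contact_force: [-3.2, 1.3, 5.0]
gripper_width: 0.132
grip_force: 40.0
```

Call:
{"name": "step_arm", "arguments": {
  "plan": [
    [1,0.001,0,0,0,0,0],
    [1,0,0,0,0,0,0],
    [1,0.001,0,0,0,0,0],
    [1,0,0,0,0,0,0]
  ]
}}

```text
clock: 10.1
position: [0.5363, -0.2673, 0.1008]
eef_rot: [3.141, -0.048, -0.001]
contact_force: [-4.8, -0.4, 5.9]
gripper_width: 0.128
grip_force: 40.0
```

Call:
{"name": "step_arm", "arguments": {
  "plan": [
    [1,0,0,0.0003,0,0,0],
    [1,0.001,-0.0001,0,0,0,0],
    [1,0,0,0,0,0,0],
    [1,0,0,0,0,0,0]
  ]
}}

```text
clock: 10.5
position: [0.5377, -0.2673, 0.1007]
eef_rot: [3.141, -0.048, 0.0]
contact_force: [-2.7, -0.1, 2.6]
gripper_width: 0.132
grip_force: 40.0
```

Call:
{"name": "step_arm", "arguments": {
  "plan": [
    [1,0.001,0,0,0,0,0],
    [1,0,0,0,0,0,0],
    [1,0,0,0,0,0,0]
  ]
}}

```text
clock: 10.8
position: [0.5389, -0.2673, 0.1007]
eef_rot: [3.141, -0.048, 0.001]
contact_force: [-0.6, -1.5, 2.4]
gripper_width: 0.128
grip_force: 40.0
```

Call:
{"name": "step_arm", "arguments": {
  "plan": [
    [1,0.001,0,0,0,0,0],
    [1,0,0,0,0,0,0],
    [1,0,0,0,0,0,0]
  ]
}}

```text
clock: 11.1
position: [0.5397, -0.2672, 0.1007]
eef_rot: [3.141, -0.048, 0.001]
contact_force: [-1.6, 0.0, 2.9]
gripper_width: 0.126
grip_force: 40.0
```

Call:
{"name": "step_arm", "arguments": {
  "plan": [
    [1,0.001,-0.0001,0,0,0,0],
    [1,0,0,0,0,0,0],
    [1,0,0,0,0,0,0]
  ]
}}

```text
clock: 11.4
position: [0.5401, -0.2672, 0.1007]
eef_rot: [-3.141, 0.048, 0.002]
contact_force: [-4.8, 0.2, 4.7]
gripper_width: 0.129
grip_force: 40.0
```

Call:
{"name": "step_arm", "arguments": {
  "plan": [
    [1,0.001,0,0,0,0,0],
    [1,0,0,0,0,0,0],
    [1,0,0,0,0,0,0]
  ]
}}

```text
clock: 11.7
position: [0.5404, -0.2673, 0.1009]
eef_rot: [-3.141, 0.048, 0.005]
contact_force: [-7.4, -0.3, 7.6]
gripper_width: 0.126
grip_force: 40.0
```

Call:
{"name": "step_arm", "arguments": {
  "plan": [
    [1,0.001,0,0,0,0,0],
    [1,0,0,0,0,0,0],
    [1,0,0,0,0,0,0]
  ]
}}

```text
clock: 12.0
position: [0.541, -0.2673, 0.1009]
eef_rot: [-3.141, 0.048, 0.006]
contact_force: [-7.6, 0.7, 8.5]
gripper_width: 0.13
grip_force: 40.0
```

Call:
{"name": "step_arm", "arguments": {
  "plan": [
    [1,0.001,0,0,0,0,0],
    [1,0,0,0,0,0,0],
    [1,0.001,0,0,0,0,0],
    [1,0,0,0,0,0,0],
    [1,0,0,0,0,0,0]
  ]
}}

```text
clock: 12.5
position: [0.5425, -0.2674, 0.101]
eef_rot: [-3.141, 0.048, 0.008]
contact_force: [-10.3, 0.8, 10.2]
gripper_width: 0.128
grip_force: 40.0
```

Call:
{"name": "step_arm", "arguments": {
  "plan": [
    [1,0.001,-0.0001,0,0,0,0],
    [1,0,0,0,0,0,0],
    [1,0.001,0,0,0,0,0],
    [1,0,0,0,0,0,0],
    [1,0,0,0,0,0,0]
  ]
}}

```text
clock: 13.0
position: [0.5441, -0.2674, 0.101]
eef_rot: [-3.141, 0.047, 0.01]
contact_force: [-13.4, 0.2, 11.1]
gripper_width: 0.132
grip_force: 40.0
```

Run:
```python
from h import *
from bench import readout,snapshot
import cv2
s=readout.get_state();x=R.from_rotvec(s['eef_rot']).as_matrix();print(s['position'],x[:,2],np.degrees(np.arctan2(x[1,0],x[0,0])))
c=camera_params("wrist");a=snapshot("wrist")
j=[.5053,-.2657,-.0303]
for d in(0,.006,.012): print(d,[[np.round(proj(c,local(j,[[e+d,y,.072]]))[0],1) for e in (.085,.103)] for y in(.05,-.05)])
cv2.imwrite("pics/w4.png",cv2.resize(a[60:260,190:450],(780,600),interpolation=cv2.INTER_CUBIC))
```

```text
[ 0.54413355 -0.26744695  0.10102477] [-6.33725498e-03  7.93244711e-04 -9.99979605e-01] -1.730922336769153
0 [[array([214.4, 201.5]), array([211.6, 164.6])], [array([415.7, 201.7]), array([418.4, 164.7])]]
0.006 [[array([213.5, 189.4]), array([210.6, 151.8])], [array([416.6, 189.6]), array([419.3, 152. ])]]
0.012 [[array([212.6, 177.1]), array([209.7, 138.8])], [array([417.5, 177.3]), array([420.3, 139. ])]]
```

View pics/w4.png

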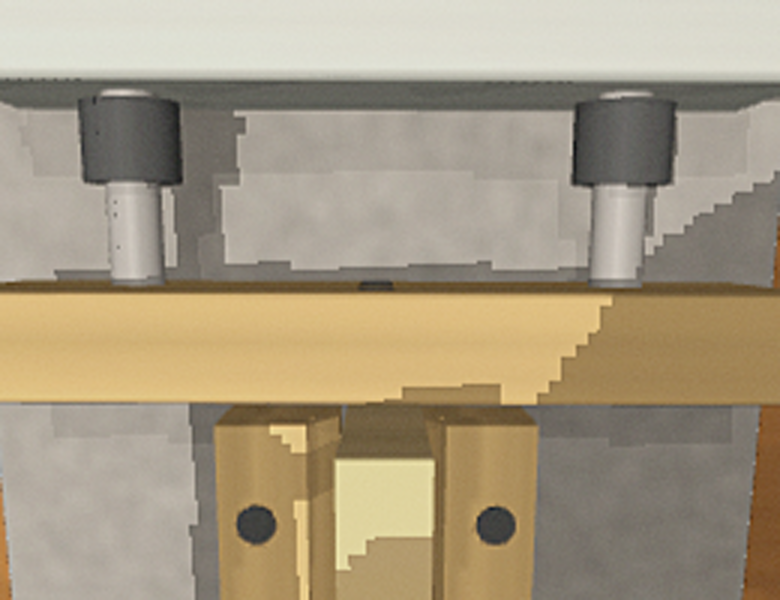

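The board's near top edge is at v≈403, i.e. row 194, which puts the displacement near 3.5 mm. I'll check for bias against the relaxed w3 view.

Run:
```python
from h import *
import cv2
from bench import readout
s=readout.get_state();c=camera_params("wrist")
T=R.from_rotvec(s['eef_rot']);rel=T.inv()*R.from_rotvec(c['orientation']);off=T.inv().apply(c['position']-s['position'])
T3=R.from_rotvec([-3.14,.048,.003]);c3=dict(c,position=np.array([.51692,-.26533,.16735])+T3.apply(off),orientation=(T3*rel).as_rotvec())
j=[.5053,-.2657,-.0303]
L=[[.085,.05,.072],[.103,.05,.072],[.08,.025,.04]]
print(proj(c3,local(j,L))[:,1],proj(c3,local(j,np.array(L)+[.001,0,0]))[:,1])
print((np.array([241,195,252])+.5)*.6-.5)
print("now rail end",proj(c,local(j,[[.08,.025,.04]])), "tau/f",s['contact_force'],s['moment'])
```

```text
[144.28754485 115.22417554 151.03067715] [142.70334662 113.57483747 149.64206737]
[144.4 116.8 151. ]
now rail end [[272.71609625 201.17157377]] tau/f [-12.6873713    0.75152328  10.43861843] [ 0.09568732  2.35209055 -0.030016  ]
```

The relaxed view shows almost no bias, so the board is in about 4 mm. It needs about 2 mm more.

Call:
{"name": "step_arm", "arguments": {
  "plan": [
    [1,0.001,0,0,0,0,0],
    [1,0,0,0,0,0,0],
    [1,0.001,-0.0001,0,0,0,0],
    [1,0,0,0,0,0,0],
    [1,0.0005,0,0,0,0,0],
    [1,0,0,0,0,0,0],
    [1,0,0,0,0,0,0],
    [1,0,0,0,0,0,0],
    [1,0,0,0,0,0,0],
    [1,0,0,0,0,0,0]
  ]
}}

```text
clock: 14.05
position: [0.546, -0.2675, 0.1011]
eef_rot: [-3.14, 0.047, 0.012]
contact_force: [-15.5, 0.8, 12.8]
gripper_width: 0.132
grip_force: 40.0
```

Run:
```python
from h import *
from bench import readout,snapshot
import cv2
s=readout.get_state();x=R.from_rotvec(s['eef_rot']).as_matrix();print(s['position'],x[:,2],np.degrees(np.arctan2(x[1,0],x[0,0])),s['contact_force'],s['grip_force'])
c=camera_params("wrist");a=snapshot("wrist")
j=[.5053,-.2657,-.0303]
for d in(0,.006): print(d,proj(c,local(j,[[.085+d,.05,.072],[.103+d,.05,.072]]))[:,1])
g=cv2.cvtColor(a,6)[:,215:250].astype(float).mean(1);k=np.diff(g);print([(i,round(k[i])) for i in range(130,215) if abs(k[i])>6])
cv2.imwrite("pics/w5.png",cv2.resize(a[60:260,190:450],(780,600),interpolation=cv2.INTER_CUBIC))
```

```text
[ 0.54602005 -0.26751376  0.10109031] [-0.00789399  0.00104299 -0.9999683 ] -1.7222583944803818 [-15.45746241   0.78676069  12.83872486] 39.98785078525543
0 [205.16709932 168.43128232]
0.006 [193.14206765 155.73331558]
[(148, -9), (149, -11), (151, -15), (152, -18), (154, -13), (155, -12), (156, 26), (157, 75), (158, 10), (192, -17), (193, -35), (194, 21), (207, 6)]
```

View pics/w5.png

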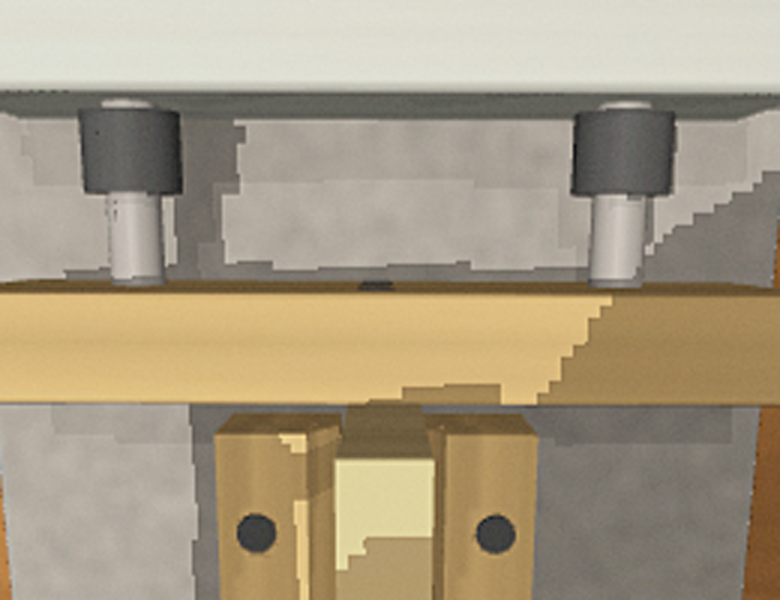

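The board has moved in about 5.5 mm (near edge at row 194, against a predicted 205 when relaxed). The divider sits centred and straight in the groove at about (384,460), and everything is steady. Handing in.

```bash
python3 -c "
from bench import order
print(order.hand_in())"
```

```text
the job is handed in; nothing more can be done
None
```

I handed the job in at about 14 s: the divider is held fully down in the groove, upright and straight with its full-height end to the board. It is pressing the board in by about 5.5 mm (roughly 9.5 N, estimated from the camera), but the hand-in returned no verdict.

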